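Lay out the glassware at the stirring station

TASK

Lay out the station on the grey base plate: put the cork ring in the middle of the lab jack and stand the round flask upright in it, and stand the squat beaker in the middle of the stirrer's round plate. Stand the slim amber bottle on the base plate midway between the jack and the stirrer, in line with their centres, and the small jar directly in front of the bottle, towards the plate's front edge (the robot's side), with a gap of about 3 cm between the two. Tip nothing over, and leave the tall beaker and the vial where they are.

Things in the scene. Friction and masses are not known exactly. Their poses are not given: they have to be found in the camera images.
- plate: Flat grey metal base plate fixed to the bench, 210 deep (x) x 430 wide (y) x 10 high; the lab jack and the stirrer stand on its two ends, in either order, their centres 150 either side of the plate's centre on its y axis. Origin: centre of its underside, so its top is 10 above the origin. Its x axis points across its depth, away from the robot (its front long edge is at x = -105); it is turned by at most about 5 degrees. (Sizes in mm.)
- jack: Lab jack, fixed: a square 110 x 110 steel platform on scissor links with a black knob in front. Origin: centre of its underside, standing on the base plate; the platform's top is flat and 60 above the origin. z is up. (Sizes in mm.)
- stirrer: Magnetic stirrer, fixed: cream box 145 deep x 118 wide with two black knobs in front, carrying a round flat aluminium plate of 108 diameter. Origin: on the vertical axis of the round plate, at the box's underside on the base plate; the round plate's top is 60 above the origin. z is up. (Sizes in mm.)
- cork_ring: Loose brown cork ring lying flat, outside diameter 64, hole 44, 28 high, about 40 g. Origin: centre of its underside, z up. (Sizes in mm.)
- flask: Loose clear glass round flask with a small flat foot (28 diameter, it stands by itself): ball of 64 diameter whose centre is 29 above the foot, straight neck of 25 diameter from 58 up to the mouth at 112, with a lip of 30 diameter over the top 6. Origin: centre of the foot, z up along the neck. About 90 g. Set in the cork ring the ball rests on the ring's hole and the foot is then about 22 above the ring's underside (6 below the ring's top). (Sizes in mm.)
- squat_beaker: Loose squat clear glass beaker, open at the top, straight walls: 60 outside diameter, 62 high, wall 3, about 60 g. Origin: centre of its underside, z up. (Sizes in mm.)
- bottle: Loose slim amber glass bottle with a paper label and black cap, body 40 diameter with its shoulder at about 70 % of the height, 100 high overall, about 120 g. Origin: centre of its underside, z up. (Sizes in mm.)
- jar: Loose small clear glass jar with a white screw lid, 44 diameter, 50 high, about 70 g. Origin: centre of its underside, z up. (Sizes in mm.)
- tall_beaker: Bystander: tall narrow clear glass beaker, open at the top, 48 diameter, 110 high; it stays where it is. Origin: centre of its underside. (Sizes in mm.)
- vial: Bystander: tiny amber vial with a white cap, 22 diameter, 40 high; it stays where it is. Origin: centre of its underside. (Sizes in mm.)
Things that resemble listed ones, but are neither listed nor needed, are in the scene too. What is shaped like the squat_beaker but red is not meant.

How it is judged (in metres and radians):
At the end, for the whole second after the job is handed in: Ring on jack and beaker on round plate within 13 mm of centre; flask in ring within 8 mm, tilt under 0.2; bottle within 15 mm of midway; jar in front, 18-44 mm gap, within 20 mm of the plate's mid line; others upright, all released, at rest; tall beaker and vial within 20 mm of their starts (horizontal distance between cork_ring and jack below 0.013 m and z of cork_ring in the frame of jack between 0.056 and 0.065 m and angle between each of cork_ring, squat_beaker, bottle, jar, tall_beaker, vial's own z axis and vertical below 0.1 rad and horizontal distance between flask and cork_ring below 0.008 m and z of flask in the frame of cork_ring between 0.017 and 0.029 m and angle between flask's own z axis and vertical below 0.2 rad and horizontal distance between squat_beaker and stirrer below 0.013 m and z of squat_beaker in the frame of stirrer between 0.056 and 0.065 m and horizontal distance between bottle and plate below 0.015 m and z of bottle in the frame of plate between 0.006 and 0.015 m and horizontal distance between jar and bottle between 0.06 and 0.086 m and x of jar in the frame of plate below -0.03 m and y of jar in the frame of plate between -0.02 and 0.02 m and z of jar in the frame of plate between 0.006 and 0.015 m and linear speed of each of cork_ring, flask, squat_beaker, bottle, jar below 0.02 m/s and contact force between each of cork_ring, flask, squat_beaker, bottle, jar and the fingers below 0.1 N and distance of each of tall_beaker, vial from where it was at the start of the episode below 0.02 m); the robot touches nothing.
It fails at once if a piece of glassware of the task is tipped over (angle between any of flask, squat_beaker, bottle, jar's own z axis and vertical above 0.8 rad).
It fails at once if the tall beaker or the vial, which stay where they are, is pushed away or knocked over (distance of any of tall_beaker, vial from where it was at the start of the episode above 0.02 m or angle between any of tall_beaker, vial's own z axis and vertical above 0.6 rad).
It also fails if it takes over 141 s, if anything falls off the work surface, if the arm or the gripper's body presses on something with over 40 N, if the wrist force passes 120 N, or if a joint passes its speed limit or range.

ROBOT

A 6-joint arm with a two-finger parallel gripper is mounted at the origin on the work surface. World frame = base frame: x ahead of the robot, y to its left, z up, the work surface at z = 0. Lengths are in mm, angles in rad, forces in N, time in s.
With the tool pointing down it reaches from about 275 to 1000 mm from the base axis. Payload 8.4 kg.
Tool frame: the origin (TCP) lies at the very end of the fingers, on their centre line; the grasp point (between the pads) lies 19 mm behind it (r.pinch_z is the distance from the TCP to the grasp point, in mm); z points along the fingers, y is the line along which they close (so a half turn about z gives the same grasp; the last joint's range is limited). The gripper opens to 85 mm and grips with 20 to 120 N. Pads are 22 mm wide; open, the fingers measure 114 mm over their backs; the gripper's body (76 mm by 85 mm) begins 54 mm behind the grasp point. The pads swing forward as they close: fully open they stand 13 mm farther back than shut.
Start: joints at [1.294, 0.353, 1.633, -0, 1.155, -0.002], TCP at [169.595, 601.553, 231.281] pointing down, gripper open.
Joint ranges: [-2.63, 2.63], [-0.92, 2.1], [0.06, 2.66], [-1.3, 4.44], [0, 2.69], [-3.02, 3.02]. Speed limits (rad/s): [2.22, 2.22, 2.79, 3.14, 3.14, 3.14].

INTERFACE

Orientations are given as [roll, pitch, yaw] about the fixed x, y, z axes, in that order (R = Rz(yaw) Ry(pitch) Rx(roll)).
In Python, from rig import r gives the robot as it stands.
- The arm moves only by the tool carry_out, never from a script. Its argument "series" is a list of rows, each a list of 7 numbers: the turn, a rotation vector about the tool's x, y, z as a fraction of full scale, then the shift along the tool's x, y, z as a fraction of full scale, then the gripper command: -1 is fully open, 1 is shut, values between are in proportion. A call has 1 to 8 rows; each row is the pose to reach, as a shift and turn from the pose commanded when the call began, along the tool's axes at that moment, turning the shorter way round; what a row does not reach only later rows make up. Full scale, the value 1, is 0.25 m for a shift and pi rad for a turn. A row lasts 1/8 s, in which the tool goes at most 62.5 mm and 10.7 degrees, less where a joint would pass 70% of its speed; a pose out of reach is approached as far as the arm can. A call with a number of a shift or a turn outside -1 to 1 is refused whole. A call with a gripper value outside its range is refused whole. The fingers move at their own pace and stop on an object; "force" is the grip in N (left out, the last holds). Time passes only in rows, so rows that repeat a pose let the fingers close. It gives the time, the measured TCP pose, the force, the opening and the grip force at its end, in the units of the state.
- r.sense(): the state, without advancing time (a new reading comes with each control period).
- r.grab_frame(name): name is "scene" or "top"; returns the picture (420x560x3 uint8, red, green, blue); there is no depth.
- r.get_calibration(name): a dict with "K" (3x3 intrinsics, pixels), "distortion" ([k1, k2, p1, p2, k3] as OpenCV has them; the pictures are not rectified), "pose" (4x4, takes a point from camera to world coordinates). Camera axes: x right, y up, looking along -z (the intrinsics and any distortion apply to the point x, -y, -z); pixel columns grow to the right and rows downward; lengths in mm; the calibration is good to about 2 mm. A picture is of the moment at which its call begins. get_calibration takes no time and is no camera call.
- r.sign_off(): hands the job in; it is judged then, once.
Trained networks look in the newest picture that a camera, given by its name, has taken for a name from the list of things; names that differ only in an ending like _2 or _b are one class to them, and where a whole thing is asked for, a point or a joint stands for the part that bears it (a point fixed in the world has none). Each returns a list of dicts, best first, with "score" (0 to 1); they miss things now and then, are a little off and sometimes report something else, mostly with a low value. They report only what shows in the picture. A call takes as long as a camera call. They do not tell look-alikes from the thing itself.
- r.silhouettes(camera, label): "region" (420x560 bool, what is visible of it) and "position" ([row, column] in pixels, amid what is visible of it).
The state is a dict: "clock": time; "qpos": joint angles; "qvel": joint speeds; "joint_efforts": joint torques, N m; "eef_pos": TCP position; "tcp_rot": TCP orientation; "contact_force": force on the tool from outside, world axes, zero at the start; "wrist_torque": the same for the moment, N m; "opening": opening from 0.0 (shut) to 1.0 (fully open); "grasp_force": force on a finger pad.
Only numpy, scipy, OpenCV 4.12 (cv2) and the standard library are available. Lean on these libraries where they do the work, as an engineer would, in place of code of your own. Each camera call takes 0.05 s, during which the arm holds its last target. There are 200 camera calls.

## Working session

There is one attempt and no reset: what is moved stays moved. The work goes in short steps, Python scripts to look and compute and a tool call to move; the robot and the scene stay as the last step left them, time stands still between calls to the robot, and variables do not carry over. Pictures are saved under pics/ and viewed, at most 14 in all, crops included, and the job is handed in when it is done.

Besides the shell and the picture viewer there is one more tool, called after "Request:" in YAML: its name, and indented under it one key for each argument. carry_out: Moves the arm, as the interface text tells. Its arguments: {"type":"object","properties":{"series":{"type":"array"},"force":{"type":"number"}},"required":["series"]}

```bash
mkdir -p pics; ls
python3 - <<'E'
from rig import r
import cv2, numpy as np
s=r.sense(); print(s['clock'],s['eef_pos'],s['tcp_rot'],s['opening'])
for n in ("scene","top"):
    im=r.grab_frame(n); cv2.imwrite(f"pics/{n}0.png",cv2.cvtColor(im,cv2.COLOR_RGB2BGR))
    c=r.get_calibration(n); print(n,np.round(c['K'],1).tolist(),c['distortion'],np.round(c['pose'],3).tolist())
E
```

```text
pics
0.0 [169.45374832 601.08981104 230.54728763] [-3.14019791e+00 -1.25204224e-05  2.86678273e+00] 1.0014914725337447
scene [[409.6, 0.0, 283.3], [0.0, 409.6, 217.1], [0.0, 0.0, 1.0]] [-0.03487066  0.          0.          0.          0.        ] [[0.08, -0.636, 0.767, 1225.79], [0.997, 0.047, -0.065, -69.831], [0.005, 0.77, 0.638, 684.103], [0.0, 0.0, 0.0, 1.0]]
top [[481.7, 0.0, 281.8], [0.0, 481.7, 211.8], [0.0, 0.0, 1.0]] [-0.07674712  0.          0.          0.          0.        ] [[-0.041, 0.976, -0.215, 226.43], [-0.999, -0.041, 0.003, 16.0], [-0.006, 0.215, 0.977, 1278.509], [0.0, 0.0, 0.0, 1.0]]
```

View pics/scene0.png

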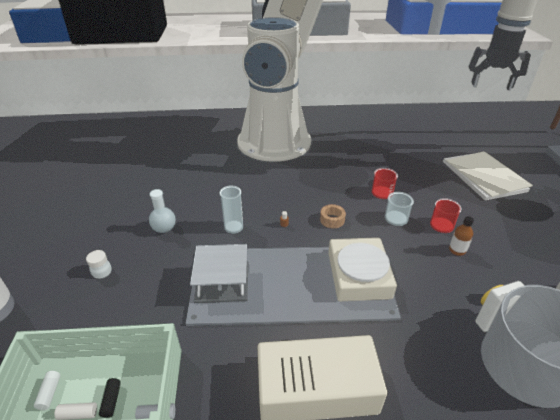

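View pics/top0.png

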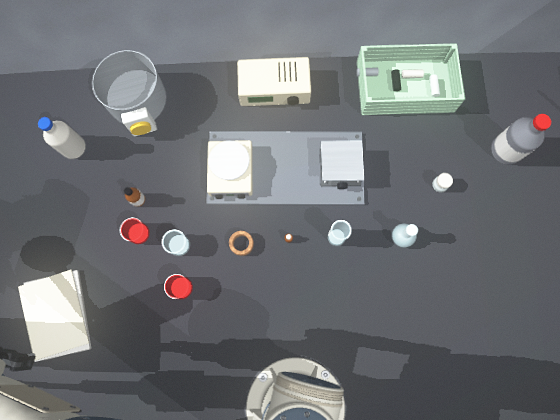

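```bash
cat > h.py <<'E'
from rig import r
import cv2, numpy as np
def ray(cam,uv):
    c=r.get_calibration(cam); P=np.array(c['pose'])
    p=cv2.undistortPoints(np.array([[uv]],float),np.array(c['K']),np.array(c['distortion']))[0,0]
    return P[:3,3], P[:3,:3]@np.array([p[0],-p[1],-1.])
def at(cam,uv,z):
    o,d=ray(cam,uv); return (o+d*(z-o[2])/d[2])[:2]
def proj(cam,X):
    c=r.get_calibration(cam); P=np.array(c['pose'])
    q=(np.atleast_2d(X)-P[:3,3])@P[:3,:3]; q=q*[1,-1,-1]
    return cv2.projectPoints(q,np.zeros(3),np.zeros(3),np.array(c['K']),np.array(c['distortion']))[0][:,0]
E
python3 - <<'E'
from h import *
import pickle
D={}
for n in ("scene","top"):
  for l in "plate jack stirrer cork_ring flask squat_beaker bottle jar tall_beaker vial".split():
    for d in r.silhouettes(n,l):
      m=d['region']; ys,xs=np.where(m); D.setdefault((n,l),[]).append(d)
      print(n,l,round(d['score'],2),np.round(d['position']),'u',xs.min(),xs.max(),'v',ys.min(),ys.max(),m.sum())
pickle.dump(D,open('D.pkl','wb'))
E
```

```text
scene plate 0.86 [299. 287.] u 186 400 v 247 326 9356
scene jack 0.71 [275. 220.] u 191 247 v 245 302 2995
scene stirrer 0.61 [269. 357.] u 329 395 v 239 300 3386
scene cork_ring 0.77 [216. 336.] u 320 345 v 205 228 488
scene flask 0.77 [216. 161.] u 149 174 v 190 232 736
scene squat_beaker 0.97 [211. 398.] u 385 412 v 194 224 668
scene squat_beaker 0.71 [185. 386.] u 373 396 v 169 198 561
scene squat_beaker 0.7 [215. 445.] u 430 460 v 199 232 804
scene jar 0.88 [265. 102.] u 88 111 v 250 277 509
scene tall_beaker 0.57 [211. 232.] u 220 242 v 186 233 853
top plate 0.98 [173. 285.] u 206 364 v 131 204 6660
top plate 0.53 [237. 243.] u 229 252 v 230 255 308
top jack 0.82 [164. 341.] u 319 363 v 140 188 1971
top stirrer 0.9 [167. 228.] u 206 251 v 139 198 2506
top cork_ring 0.59 [238. 238.] u 229 252 v 231 255 302
top flask 0.86 [234. 404.] u 391 416 v 223 246 473
top squat_beaker 0.97 [242. 177.] u 162 189 v 229 255 581
top squat_beaker 0.67 [231. 136.] u 121 148 v 217 243 562
top squat_beaker 0.56 [286. 177.] u 165 192 v 274 298 549
top bottle 0.58 [196. 135.] u 124 144 v 186 205 308
top jar 0.74 [183. 438.] u 432 452 v 174 191 270
top jar 0.67 [229. 339.] u 329 350 v 220 245 442
top tall_beaker 0.65 [231. 339.] u 328 349 v 220 244 419
top vial 0.36 [236. 288.] u 284 291 v 234 241 56
```

Scene picture: jack at (220,270), stirrer at (362,265), flask (161,215), tall beaker (232,210), vial (284,219), ring (333,216), jar (98,265), bottle (461,238). The candidates for the squat beaker are the clear one at scene (398,210) / top (176,242), and red ones at scene (386,183) and (445,215). The clear one fits. For the bottle, only the small amber one at scene (461,238) / top (134,196) fits, since the large white and grey bottles are too big.

I'll fit the poses from both cameras and make one confirming crop.

```bash
cat > fit.py <<'E'
from h import *
from scipy.optimize import minimize
def prof(pr):  # list of (radius,z)
    a=np.linspace(0,2*np.pi,40,endpoint=False)
    return np.vstack([np.c_[R*np.cos(a),R*np.sin(a),np.full(40,z)] for R,z in pr])
ball=[(np.sqrt(max(0,32**2-(z-29)**2)),z) for z in range(0,60,4)]
M={'cork_ring':prof([(32,0),(32,28)]),'flask':prof(ball+[(12.5,58),(15,106),(15,112)]),'squat_beaker':prof([(30,0),(30,62)]),
 'bottle':prof([(20,0),(20,70),(10,85),(10,100)]),'jar':prof([(22,0),(22,50)]),'tall_beaker':prof([(24,0),(24,110)]),'vial':prof([(11,0),(11,40)]),
 'plate':np.array([[x,y,z] for x in(-105,105) for y in(-215,215) for z in(0,10)],float)}
def hull(pts,S=4):
    im=np.zeros((420*S,560*S),np.uint8); cv2.fillConvexPoly(im,np.round(cv2.convexHull(pts.astype(np.float32))*S+S/2).astype(np.int32),1); return im
def maskhull(m,S=4):
    mm=cv2.resize(m.astype(np.uint8),None,fx=S,fy=S,interpolation=cv2.INTER_NEAREST)
    pts=cv2.findNonZero(mm); im=np.zeros_like(mm); cv2.fillConvexPoly(im,cv2.convexHull(pts),1); return im
def fit(label,obs,x0,z=0,yaw=False):
    H=[(c,maskhull(m)) for c,m in obs]
    def f(p):
        t=p[2]/100 if yaw else 0; R=np.array([[np.cos(t),-np.sin(t),0],[np.sin(t),np.cos(t),0],[0,0,1]])
        X=M[label]@R.T+[p[0],p[1],z]
        return sum((hull(proj(c,X))!=h).sum()/h.sum() for c,h in H)/len(H)
    p0=np.array(list(x0)+([0] if yaw else []),float); n=len(p0)
    s=minimize(f,p0,method='Nelder-Mead',options=dict(initial_simplex=np.vstack([p0]+[p0+e for e in 10*np.eye(n)]),xatol=.1,fatol=1e-4,maxiter=150))
    return s.x,s.fun
E
python3 - <<'E'
from fit import *
import pickle
D=pickle.load(open('D.pkl','rb'))
for l in M:
  T=D.get(('top',l)); S=D.get(('scene',l))
  g=S[0]['position'] if S else T[0]['position']; cam='scene' if S else 'top'
  x0=at(cam,g[::-1],10 if l=='plate' else M[l][:,2].max()/2)
  obs=[]
  if S: obs.append(('scene',S[0]['region']))
  if T: obs.append(('top',T[0]['region']))
  for o in [[x] for x in obs]+[obs]:
    p,f=fit(l,o,x0,yaw=l=='plate'); print(l,[c for c,_ in o],np.round(p,1),round(f,3))
for cam in('scene','top'):
  for l in ('stirrer','jack'):print(cam,l,at(cam,D[(cam,l)][0]['position'][::-1],60))
a=cv2.imread('pics/scene0.png')[155:265,365:490]; cv2.imwrite('pics/crop0.png',cv2.resize(a,None,fx=5,fy=5,interpolation=cv2.INTER_CUBIC))
E
```

```text
cork_ring ['scene'] [424.9 124.8] 0.034
cork_ring ['top'] [426.  124.4] 0.046
cork_ring ['scene', 'top'] [425.5 124.5] 0.046
flask ['scene'] [ 425.8 -305.4] 0.031
flask ['top'] [ 426.3 -305.1] 0.049
flask ['scene', 'top'] [ 426.5 -305.4] 0.042
squat_beaker ['scene'] [427.6 294.3] 0.054
squat_beaker ['top'] [430.2 293.8] 0.077
squat_beaker ['scene', 'top'] [430.2 293.2] 0.07
bottle ['top'] [560.8 404.6] 0.114
bottle ['top'] [560.8 404.6] 0.114
jar ['scene'] [ 564.3 -425.2] 0.115
jar ['top'] [ 565.8 -426.7] 0.138
jar ['scene', 'top'] [ 564.3 -425.2] 0.126
tall_beaker ['scene'] [ 431.  -130.9] 0.034
tall_beaker ['top'] [ 435.7 -130.9] 0.054
tall_beaker ['scene', 'top'] [ 435.1 -130.5] 0.061
vial ['top'] [ 4.317e+02 -3.000e-01] 0.322
vial ['top'] [ 4.317e+02 -3.000e-01] 0.322
plate ['scene'] [633.3  -2.8  -4.8] 0.191
plate ['top'] [634.   -2.6  -4.6] 0.016
plate ['scene', 'top'] [633.6  -2.6  -5.1] 0.104
scene stirrer [654.76684533 133.51381501]
scene jack [ 650.15267703 -150.38363867]
top stirrer [621.92634293 151.03088419]
top jack [ 616.89927437 -149.06357014]
```

View pics/crop0.png

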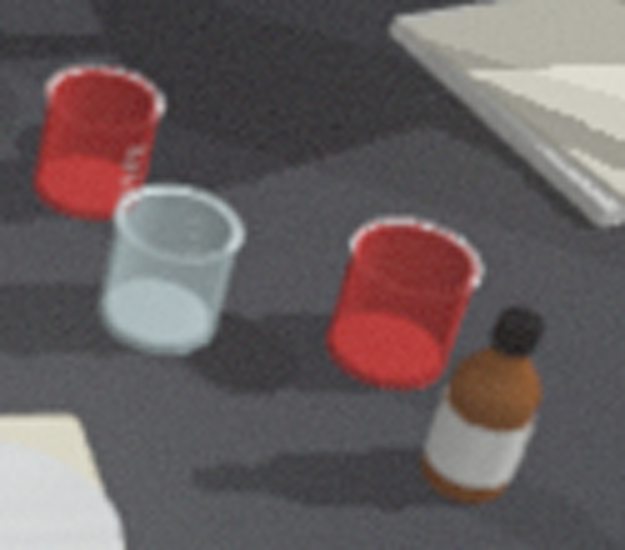

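The crop shows the clear squat beaker in the middle and the amber bottle with paper label and black cap at the right; the other two are red look-alikes. I'll check the bottle, jar and plate models by overlaying them on the pictures.

Run:
```python
from fit import *
tiles=[]
t=-0.046;R=np.array([[np.cos(t),-np.sin(t),0],[np.sin(t),np.cos(t),0],[0,0,1]]);C=np.array([634,-2.6,0])
disc=prof([(54,70)])+[0,150,0]; sq=np.array([[x,y-150,70] for x,y in((-55,-55),(55,-55),(55,55),(-55,55))],float)
P={'scene':[(461,238),(98,265),(293,285)],'top':[(134,196),(442,183),(285,168)]}
for cam in P:
  im=cv2.imread(f'pics/{cam}0.png'); S=6; big=cv2.resize(im,None,fx=S,fy=S,interpolation=cv2.INTER_CUBIC)
  def dr(X): cv2.polylines(big,[np.round(cv2.convexHull(proj(cam,X).astype(np.float32))*S+3).astype(np.int32)],True,(0,255,0),1)
  for l,p in(('bottle',(560.8,404.6,0)),('jar',(564.8,-426,0)),):
    dr(M[l]+p); r0=M[l][:,2]==0; dr(M[l][r0]+p)
  dr(disc@R.T+C); dr(sq@R.T+C); dr(M['plate'][M['plate'][:,2]>5]@R.T+C)
  row=[]
  for i,(u,v) in enumerate(P[cam]):
    w,h=(22,25) if i<2 else (112,50)
    c=big[(v-h)*S:(v+h)*S,(u-w)*S:(u+w)*S]; row.append(cv2.resize(c,(220 if i<2 else 360,250 if i<2 else 250)))
  tiles.append(np.hstack(row))
cv2.imwrite('pics/ov1.png',np.vstack(tiles))
for n in ("scene","top"):
  for l in ("bottle","jar"):
    for d in r.silhouettes(n,l): print(n,l,round(d['score'],2),np.round(d['position']),d['region'].sum())
```

```text
scene jar 0.88 [265. 102.] 509
top bottle 0.58 [196. 135.] 308
top jar 0.74 [183. 438.] 270
top jar 0.67 [229. 339.] 442
```

View pics/ov1.png

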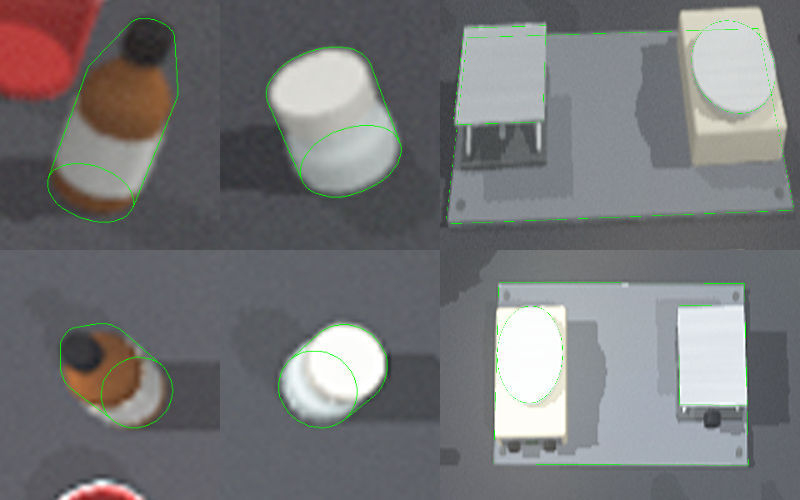

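The overlays match: plate at (634, -2.6), yaw -0.046; disc and platform line up with it. The bottle sits about 2 mm off its fit, so I use (559, 406). Order: bottle, beaker, ring, jar, flask. The first move heads toward the bottle and turns the yaw to pi, so that tool x = -world x, y = world y and z = down.

Request:
carry_out:
  series:
    - [0,0,-0.0875,-0.86,-0.16,0.16,-1]
    - [0,0,-0.0875,-0.86,-0.16,0.16,-1]
    - [0,0,-0.0875,-0.86,-0.16,0.16,-1]
    - [0,0,-0.0875,-0.86,-0.16,0.16,-1]
    - [0,0,-0.0875,-0.86,-0.16,0.16,-1]
    - [0,0,-0.0875,-0.86,-0.16,0.16,-1]
  force: 30

```text
clock: 2.05
eef_pos: [365.3, 505.0, 191.4]
tcp_rot: [3.141, -0.0, 3.141]
contact_force: [-0.7, 0.8, 1.2]
opening: 1.001
grasp_force: 0.0
```

Request:
carry_out:
  series:
    - [0,0,0,-0.775,-0.396,0,-1]
    - [0,0,0,-0.775,-0.396,0,-1]
    - [0,0,0,-0.775,-0.396,0,-1]
    - [0,0,0,-0.775,-0.396,0,-1]
    - [0,0,0,-0.775,-0.396,0,-1]
    - [0,0,0,-0.775,-0.396,0.22,-1]

```text
clock: 2.8
eef_pos: [561.1, 409.2, 140.5]
tcp_rot: [3.136, 0.007, -3.141]
contact_force: [-0.0, -0.2, -0.7]
opening: 0.997
grasp_force: 0.0
```

Run:
```python
from h import *
a=[]
for n,(u,v) in (("scene",(461,225)),("top",(134,190))):
    im=cv2.cvtColor(r.grab_frame(n),cv2.COLOR_RGB2BGR)[v-50:v+50,u-50:u+50]; a.append(cv2.resize(im,(400,400),interpolation=cv2.INTER_CUBIC))
cv2.imwrite('pics/b1.png',np.hstack(a)); print(r.sense()['eef_pos'])
```

```text
[554.70529358 404.97622414 131.25834632]
```

View pics/b1.png

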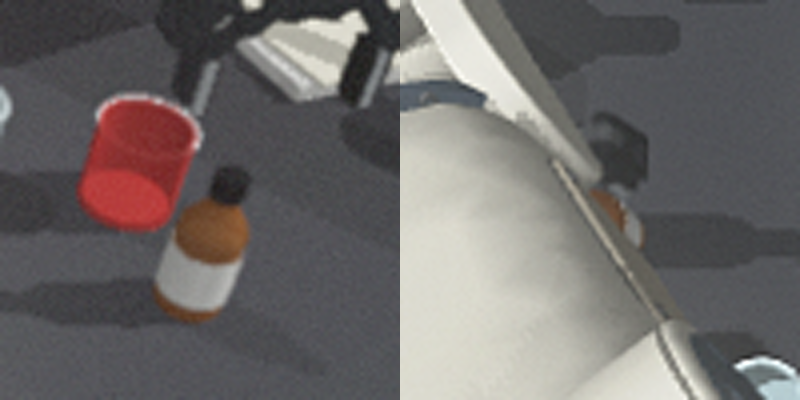

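Run:
```python
from h import *
p=np.array(r.sense()['eef_pos']);print(p)
X=[p+[0,s,13] for s in(-42.5,42.5)]+[p+[0,s,25] for s in(-42.5,42.5)]+[[559,406,100],[559,406,0]]
print((proj('scene',X)-[411,175])*4)
```

```text
[554.70529358 404.97622414 131.25834632]
[[175.9585904  110.08747849]
 [323.62680379 103.29158829]
 [181.94547773  92.49142339]
 [330.78390643  85.80404066]
 [231.75299914 173.66195649]
 [183.03331734 301.33339504]]
```

Request:
carry_out:
  series:
    - [0,0,0,0,0,0.2,-1]
    - [0,0,0,0,0,0.4,-1]
    - [0,0,0,0,0,0.4,-1]
    - [0,0,0,0,0,0.4,-1]
    - [0,0,0,0,0,0.4,-1]

```text
clock: 3.52
eef_pos: [560.7, 407.1, 39.4]
tcp_rot: [3.139, 0.003, -3.141]
contact_force: [0.3, 0.6, 1.0]
opening: 1.005
grasp_force: 0.0
```

Run:
```python
from h import *
p=r.sense();print(p['clock'],p['eef_pos'],p['tcp_rot'],p['contact_force'])
```

```text
3.525 [560.73300221 407.14369276  39.38601465] [ 3.13916021  0.00329633 -3.1411762 ] [0.30819806 0.57419468 1.00046026]
```

Request:
carry_out:
  series:
    - [0,0,0,0,0,0,1]
    - [0,0,0,0,0,0,1]
    - [0,0,0,0,0,0,1]
    - [0,0,0,0,0,0,1]
    - [0,0,0,0,0,0,1]
    - [0,0,0,0,0,0,1]
    - [0,0,0,0,0,0,1]
    - [0,0,0,0,0,0,1]
  force: 30

```text
clock: 4.53
eef_pos: [559.8, 405.9, 37.0]
tcp_rot: [3.141, 0.001, 3.142]
contact_force: [-0.1, 0.2, 5.8]
opening: 0.454
grasp_force: 29.9
```

Request:
carry_out:
  series:
    - [0,0,0,0,0,-0.2,1]
    - [0,0,0,0,0,-0.4,1]
    - [0,0,0,-0.05,-0.1,-0.48,1]
    - [0,0,0,-0.15,-0.3,-0.48,1]
    - [0,0,0,-0.15,-0.5,-0.48,1]
    - [0,0,0,-0.15,-0.7,-0.48,1]
    - [0,0,0,-0.15,-0.8,-0.48,1]
    - [0,0,0,-0.15,-0.8,-0.48,1]

```text
clock: 5.52
eef_pos: [597.0, 204.4, 156.2]
tcp_rot: [3.142, -0.0, 3.139]
contact_force: [0.2, 0.7, -0.9]
opening: 0.459
grasp_force: 31.1
```

Request:
carry_out:
  series:
    - [0,0,0,-0.05,-0.2,0,1]
    - [0,0,0,-0.1,-0.4,0,1]
    - [0,0,0,-0.148,-0.6,0,1]
    - [0,0,0,-0.148,-0.75,0,1]
    - [0,0,0,-0.148,-0.834,0,1]
    - [0,0,0,-0.148,-0.834,0.15,1]
    - [0,0,0,-0.148,-0.834,0.3,1]
    - [0,0,0,-0.148,-0.834,0.36,1]

```text
clock: 6.52
eef_pos: [632.8, -1.5, 64.1]
tcp_rot: [3.141, -0.003, -3.141]
contact_force: [0.5, 0.7, -1.3]
opening: 0.456
grasp_force: 31.1
```

Request:
carry_out:
  series:
    - [0,0,0,0,0,0.03,1]
    - [0,0,0,0,0,0.06,1]
    - [0,0,0,0,0,0.075,1]
    - [0,0,0,0,0,0.075,1]
    - [0,0,0,0,0,0.075,1]

```text
clock: 7.15
eef_pos: [634.3, -2.8, 48.1]
tcp_rot: [-3.142, 0.001, -3.142]
contact_force: [0.2, 0.6, -1.0]
opening: 0.457
grasp_force: 31.1
```

Request:
carry_out:
  series:
    - [0,0,0,0,0,0.008,1]
    - [0,0,0,0,0,0.008,1]
    - [0,0,0,0,0,0.008,0]
    - [0,0,0,0,0,0.008,-0.5]
    - [0,0,0,0,0,0.008,-1]
    - [0,0,0,0,0,0.008,-1]
    - [0,0,0,0,0,0.008,-1]
    - [0,0,0,0,0,0.008,-1]

```text
clock: 8.15
eef_pos: [634.0, -2.8, 45.5]
tcp_rot: [-3.142, -0.0, -3.141]
contact_force: [-0.1, -0.3, -0.8]
opening: 1.0
grasp_force: 0.0
```

Request:
carry_out:
  series:
    - [0,0,0,0,0,-0.2,-1]
    - [0,0,0,0,0,-0.4,-1]
    - [0,0,0,0,0,-0.6,-1]
    - [0,0,0,0.1,0.15,-0.618,-1]
    - [0,0,0,0.25,0.3,-0.618,-1]
    - [0,0,0,0.4,0.45,-0.618,-1]
    - [0,0,0,0.4,0.6,-0.618,-1]

```text
clock: 9.02
eef_pos: [531.3, 148.0, 200.1]
tcp_rot: [-3.141, -0.001, -3.141]
contact_force: [1.5, -0.2, -0.1]
opening: 0.998
grasp_force: 0.0
```

Run:
```python
from fit import *
o=[]
for n in ("scene","top"):
    r.grab_frame(n)
    d=r.silhouettes(n,'bottle'); print(n,[(round(x['score'],2),np.round(x['position'])) for x in d])
print(proj('scene',[[634,-3,60],[634,-3,10]]),proj('top',[[634,-3,60],[634,-3,10]]),r.sense()['eef_pos'])
im=cv2.cvtColor(r.grab_frame('scene'),cv2.COLOR_RGB2BGR)[215:335,180:405]; S=3
big=cv2.resize(im,None,fx=S,fy=S,interpolation=cv2.INTER_CUBIC)
h=cv2.convexHull(proj('scene',M['bottle']+[634,-2.7,10]).astype(np.float32))
cv2.polylines(big,[np.round((h-[180,215])*S+1).astype(np.int32)],True,(0,255,0),1); cv2.imwrite('pics/b2.png',big)
```

```text
scene [(0.77, array([268., 293.]))]
top [(0.69, array([162., 288.]))]
[[290.952668   265.3181368 ]
 [290.56189207 281.3026507 ]] [[285.37460558 160.34922305]
 [285.35000799 166.13354562]] [533.91757901 147.55632142 200.12307474]
```

View pics/b2.png

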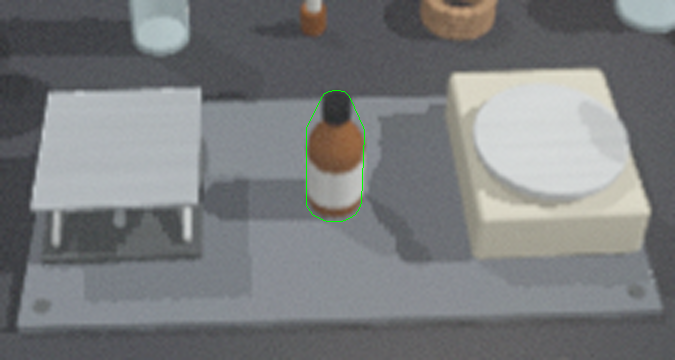

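The bottle stands upright in the model outline, in the middle between jack and stirrer. Next is the beaker.

Request:
carry_out:
  series:
    - [0,0,0,0.15,0.2,0,-1]
    - [0,0,0,0.3,0.4,0,-1]
    - [0,0,0,0.418,0.586,0.1,-1]
    - [0,0,0,0.418,0.586,0.25,-1]
    - [0,0,0,0.418,0.586,0.4,-1]
    - [0,0,0,0.418,0.586,0.4,-1]
    - [0,0,0,0.418,0.586,0.4,-1]

```text
clock: 10.15
eef_pos: [430.4, 293.4, 101.0]
tcp_rot: [3.141, 0.001, 3.141]
contact_force: [0.4, -0.2, 0.0]
opening: 1.002
grasp_force: 0.0
```

Run:
```python
from fit import *
p=np.array(r.sense()['eef_pos']); print(p)
im=cv2.cvtColor(r.grab_frame('scene'),cv2.COLOR_RGB2BGR)[130:240,350:480]; S=5
big=cv2.resize(im,None,fx=S,fy=S,interpolation=cv2.INTER_CUBIC)
def dr(X,c): cv2.polylines(big,[np.round((cv2.convexHull(proj('scene',X).astype(np.float32))-[350,130])*S+2).astype(np.int32)],True,c,1)
dr(M['squat_beaker']+[429.5,293.7,0],(0,255,0))
for s in(-1,1): dr(np.array([[dx,s*42.5+dy,13] for dx in(-11,11) for dy in (0,s*12)])+[p[0],p[1],0-10.],(255,0,255))
cv2.imwrite('pics/k1.png',big)
```

```text
[430.44710194 293.43086647 100.98563375]
```

View pics/k1.png

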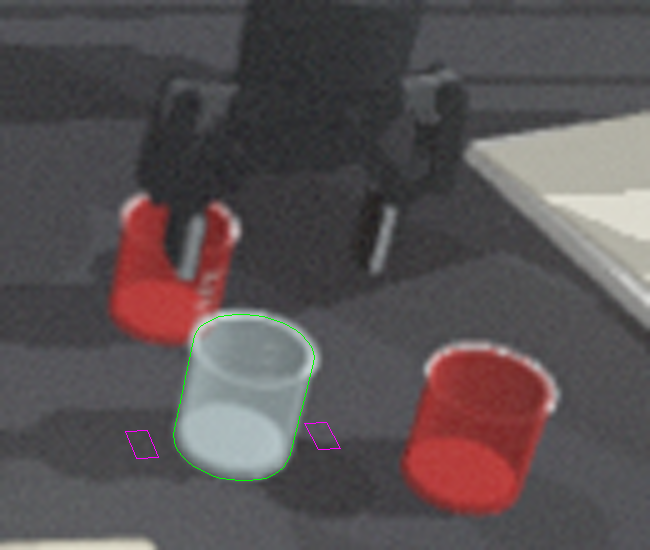

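The clear beaker is centred under the fingers, with the reds clear of them. Descending and closing.

Request:
carry_out:
  series:
    - [0,0,0,0,0,0.15,-1]
    - [0,0,0,0,0,0.3,-1]
    - [0,0,0,0,0,0.34,-1]
    - [0,0,0,0,0,0.34,-1]
    - [0,0,0,0,0,0.34,1]
    - [0,0,0,0,0,0.34,1]
    - [0,0,0,0,0,0.34,1]
    - [0,0,0,0,0,0.34,1]
  force: 25

```text
clock: 11.2
eef_pos: [430.4, 294.3, 16.7]
tcp_rot: [3.14, 0.002, -3.141]
contact_force: [-0.3, -1.3, 7.1]
opening: 0.703
grasp_force: 25.5
```

Request:
carry_out:
  series:
    - [0,0,0,0,0,0,1]
    - [0,0,0,0,0,0,1]
    - [0,0,0,0,0,0,1]

```text
clock: 11.58
eef_pos: [430.4, 294.4, 16.7]
tcp_rot: [3.14, 0.002, -3.141]
contact_force: [-0.9, -0.4, 8.1]
opening: 0.706
grasp_force: 25.5
```

Request:
carry_out:
  series:
    - [0,0,0,0,0,-0.18,1]
    - [0,0,0,0,0,-0.36,1]
    - [0,0,0,-0.1,-0.07,-0.46,1]
    - [0,0,0,-0.25,-0.18,-0.46,1]
    - [0,0,0,-0.42,-0.3,-0.46,1]
    - [0,0,0,-0.6,-0.42,-0.46,1]
    - [0,0,0,-0.75,-0.52,-0.46,1]
    - [0,0,0,-0.846,-0.586,-0.46,1]

```text
clock: 12.58
eef_pos: [642.9, 145.8, 131.1]
tcp_rot: [3.141, 0.002, 3.141]
contact_force: [-0.2, -0.3, -0.8]
opening: 0.709
grasp_force: 28.0
```

Request:
carry_out:
  series:
    - [0,0,0,0,0,0,1]
    - [0,0,0,0,0,0.08,1]
    - [0,0,0,0,0,0.15,1]
    - [0,0,0,0,0,0.17,1]
    - [0,0,0,0,0,0.175,1]
    - [0,0,0,0,0,0.175,1]

```text
clock: 13.32
eef_pos: [639.8, 147.7, 86.6]
tcp_rot: [-3.141, -0.002, -3.141]
contact_force: [-5.2, -0.3, 9.4]
opening: 0.7
grasp_force: 28.7
```

Request:
carry_out:
  series:
    - [0,0,0,0,0,0,0.2]
    - [0,0,0,0,0,0,-0.5]
    - [0,0,0,0,0,0,-1]
    - [0,0,0,0,0,0,-1]
    - [0,0,0,0,0,-0.05,-1]
    - [0,0,0,0,0,-0.2,-1]
    - [0,0,0,0,0,-0.4,-1]
    - [0,0,0,0,0,-0.456,-1]

```text
clock: 14.32
eef_pos: [642.9, 147.6, 204.8]
tcp_rot: [3.14, 0.006, -3.142]
contact_force: [0.8, 0.8, -0.3]
opening: 0.999
grasp_force: 0.0
```

Request:
carry_out:
  series:
    - [0,0,0,0.2,-0.02,0,-1]
    - [0,0,0,0.42,-0.04,0,-1]
    - [0,0,0,0.64,-0.07,0,-1]
    - [0,0,0,0.862,-0.091,0.1,-1]
    - [0,0,0,0.862,-0.091,0.3,-1]
    - [0,0,0,0.862,-0.091,0.48,-1]
    - [0,0,0,0.862,-0.091,0.48,-1]
    - [0,0,0,0.862,-0.091,0.48,-1]

```text
clock: 15.32
eef_pos: [426.1, 124.6, 81.3]
tcp_rot: [3.141, 0.001, 3.142]
contact_force: [0.3, 1.4, 0.0]
opening: 0.999
grasp_force: 0.0
```

Run:
```python
from fit import *
p=np.array(r.sense()['eef_pos']); print(p)
im=cv2.cvtColor(r.grab_frame('scene'),cv2.COLOR_RGB2BGR)[170:310,280:410]; S=4
big=cv2.resize(im,None,fx=S,fy=S,interpolation=cv2.INTER_CUBIC)
def dr(X,c): cv2.polylines(big,[np.round((cv2.convexHull(proj('scene',X).astype(np.float32))-[280,170])*S+2).astype(np.int32)],True,c,1)
dr(M['squat_beaker']+[641,147.2,70],(0,255,0)); dr(M['cork_ring']+[425.5,124.5,0],(0,255,0))
for s in(-1,1): dr(np.array([[dx,s*42.5+dy,13] for dx in(-11,11) for dy in (0,s*12)])+[p[0],p[1],-3.],(255,0,255))
cv2.imwrite('pics/c1.png',big)
for l in('squat_beaker','cork_ring'):
  for x in r.silhouettes('scene',l):
    if 280<x['position'][1]<410 and x['score']>.5 and x['position'][0]>200:
      print(l,x['score'],fit(l,[('scene',x['region'])],at('scene',x['position'][::-1],100 if l[0]=='s' else 14),z=70 if l[0]=='s' else 0))
```

```text
[426.12807265 124.63113214  81.32275345]
squat_beaker 0.57 (array([638.2018781 , 147.13076978]), np.float64(0.05463525054017903))
cork_ring 0.65 (array([425.21888239, 124.61809325]), np.float64(0.04718714121699196))
```

View pics/c1.png

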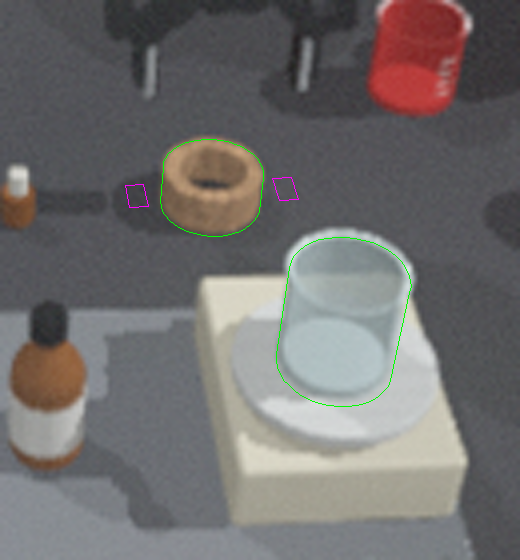

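The beaker stands central on the round plate, about 3 mm off, and the ring is centred under the open fingers. Descending to the ring.

Request:
carry_out:
  series:
    - [0,0,0,0,0,0.15,-1]
    - [0,0,0,0,0,0.28,-1]
    - [0,0,0,0,0,0.328,-1]
    - [0,0,0,0,0,0.328,-1]
    - [0,0,0,0,0,0.328,1]
    - [0,0,0,0,0,0.328,1]
    - [0,0,0,0,0,0.328,1]
    - [0,0,0,0,0,0.328,1]
  force: 25

```text
clock: 16.48
eef_pos: [426.4, 124.7, -0.4]
tcp_rot: [3.141, 0.002, 3.142]
contact_force: [-0.2, -0.9, 6.3]
opening: 0.733
grasp_force: 25.6
```

Request:
carry_out:
  series:
    - [0,0,0,0,0,-0.2,1]
    - [0,0,0,0,0,-0.4,1]
    - [0,0,0,0,-0.1,-0.52,1]
    - [0,0,0,0,-0.25,-0.52,1]
    - [0,0,0,-0.1,-0.42,-0.52,1]
    - [0,0,0,-0.25,-0.6,-0.52,1]
    - [0,0,0,-0.4,-0.77,-0.52,1]
    - [0,0,0,-0.5,-0.9,-0.52,1]

```text
clock: 17.48
eef_pos: [552.3, -102.6, 129.5]
tcp_rot: [-3.141, 0.002, 3.141]
contact_force: [0.8, 1.0, 0.2]
opening: 0.734
grasp_force: 28.4
```

Request:
carry_out:
  series:
    - [0,0,0,-0.15,-0.1,0,1]
    - [0,0,0,-0.25,-0.18,0,1]
    - [0,0,0,-0.306,-0.208,0,1]
    - [0,0,0,-0.306,-0.208,0.08,1]
    - [0,0,0,-0.306,-0.208,0.16,1]
    - [0,0,0,-0.306,-0.208,0.21,1]
    - [0,0,0,-0.306,-0.208,0.232,1]
    - [0,0,0,-0.306,-0.208,0.238,1]

```text
clock: 18.48
eef_pos: [626.4, -152.0, 69.3]
tcp_rot: [3.141, -0.001, -3.141]
contact_force: [-7.4, 2.1, 17.7]
opening: 0.73
grasp_force: 27.9
```

Request:
carry_out:
  series:
    - [0,0,0,0,0,0,0.2]
    - [0,0,0,0,0,0,-0.5]
    - [0,0,0,0,0,0,-1]
    - [0,0,0,0,0,0,-1]
    - [0,0,0,0,0,-0.05,-1]
    - [0,0,0,0,0,-0.2,-1]
    - [0,0,0,0,0,-0.4,-1]
    - [0,0,0,0,0,-0.525,-1]

```text
clock: 19.48
eef_pos: [627.9, -152.7, 203.6]
tcp_rot: [-3.141, 0.003, -3.142]
contact_force: [0.7, 0.0, -0.3]
opening: 1.0
grasp_force: 0.0
```

Request:
carry_out:
  series:
    - [0,0,0,0.06,-0.2,0,-1]
    - [0,0,0,0.12,-0.4,0,-1]
    - [0,0,0,0.2,-0.6,0,-1]
    - [0,0,0,0.249,-0.8,0,-1]
    - [0,0,0,0.249,-1.0,0,-1]

```text
clock: 20.1
eef_pos: [563.9, -404.2, 201.3]
tcp_rot: [-3.141, 0.001, 3.141]
contact_force: [1.1, 0.9, -0.0]
opening: 1.003
grasp_force: 0.0
```

Request:
carry_out:
  series:
    - [0,0,0,0,-0.094,0,-1]
    - [0,0,0,0,-0.094,0.2,-1]
    - [0,0,0,0,-0.094,0.4,-1]
    - [0,0,0,0,-0.094,0.4,-1]
    - [0,0,0,0,-0.094,0.4,-1]

```text
clock: 20.72
eef_pos: [565.9, -426.3, 102.1]
tcp_rot: [-3.14, 0.002, -3.141]
contact_force: [0.9, -0.2, -0.2]
opening: 1.005
grasp_force: 0.0
```

Run:
```python
from fit import *
p=np.array(r.sense()['eef_pos']); print(p)
im=cv2.cvtColor(r.grab_frame('scene'),cv2.COLOR_RGB2BGR)[185:310,60:255]; S=4
big=cv2.resize(im,None,fx=S,fy=S,interpolation=cv2.INTER_CUBIC)
def dr(X,c): cv2.polylines(big,[np.round((cv2.convexHull(proj('scene',X).astype(np.float32))-[60,185])*S+2).astype(np.int32)],True,c,1)
dr(M['jar']+[564.8,-426,0],(0,255,0)); dr(M['cork_ring']+[627,-152.4,70],(0,255,0))
for s in(-1,1): dr(np.array([[dx,s*42.5+dy,13] for dx in(-11,11) for dy in (0,s*12)])+[p[0],p[1],12.],(255,0,255))
cv2.imwrite('pics/j1.png',big)
for c in('scene','top'):
  r.grab_frame(c)
  for x in r.silhouettes(c,'cork_ring'):
      print(c,x['score'],fit('cork_ring',[(c,x['region'])],at(c,x['position'][::-1],84),z=70))
```

```text
[ 565.89426579 -426.30091661  102.1013697 ]
scene 0.75 (array([ 624.08682453, -151.95766739]), np.float64(0.02699359720605355))
top 0.48 (array([ 645.72461803, -132.74064444]), np.float64(1.8979319546364244))
```

View pics/j1.png

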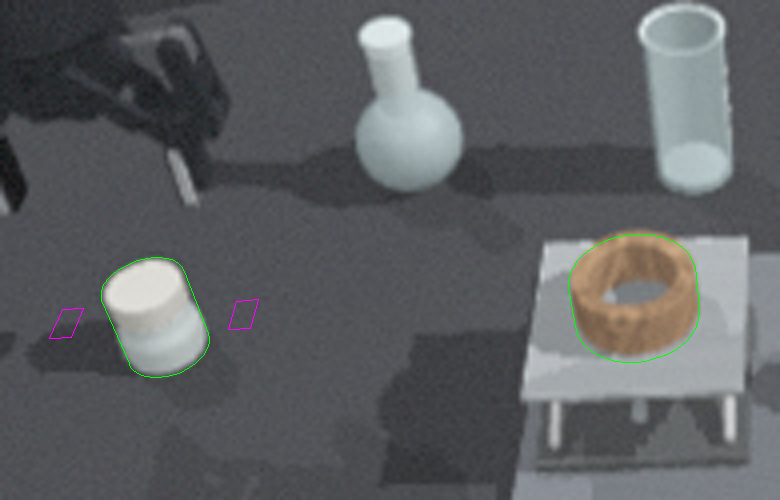

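The ring lies on the jack about 3 mm from centre, and the jar is centred under the fingers. Grasping the jar.

Request:
carry_out:
  series:
    - [0,0,0,0,0,0.15,-1]
    - [0,0,0,0,0,0.3,-1]
    - [0,0,0,0,0,0.352,-1]
    - [0,0,0,0,0,0.352,1]
    - [0,0,0,0,0,0.352,1]
    - [0,0,0,0,0,0.352,1]
    - [0,0,0,0,0,0.352,1]
    - [0,0,0,0,0,0.352,1]
  force: 30

```text
clock: 21.98
eef_pos: [565.8, -426.8, 14.1]
tcp_rot: [-3.14, 0.002, -3.141]
contact_force: [-0.5, 0.9, 6.8]
opening: 0.486
grasp_force: 30.2
```

Request:
carry_out:
  series:
    - [0,0,0,0,0,0,1]
    - [0,0,0,0,0,0,1]

```text
clock: 22.22
eef_pos: [565.8, -426.8, 14.1]
tcp_rot: [-3.14, 0.002, -3.142]
contact_force: [-0.1, 0.2, 6.7]
opening: 0.489
grasp_force: 30.2
```

Request:
carry_out:
  series:
    - [0,0,0,0,0,-0.2,1]
    - [0,0,0,0,0,-0.4,1]
    - [0,0,0,0,0.08,-0.56,1]
    - [0,0,0,0,0.22,-0.56,1]
    - [0,0,0,0,0.4,-0.56,1]
    - [0,0,0,0,0.58,-0.56,1]
    - [0,0,0,0,0.74,-0.56,1]
    - [0,0,0,0.015,0.9,-0.56,1]

```text
clock: 23.22
eef_pos: [561.3, -199.8, 152.9]
tcp_rot: [-3.141, 0.002, -3.141]
contact_force: [0.5, 0.6, -1.1]
opening: 0.487
grasp_force: 30.9
```

Request:
carry_out:
  series:
    - [0,0,0,0,0.18,0,1]
    - [0,0,0,0,0.36,0,1]
    - [0,0,0,0,0.54,0,1]
    - [0,0,0,0,0.7,0,1]
    - [0,0,0,0,0.807,0,1]
    - [0,0,0,0,0.807,0.15,1]
    - [0,0,0,0,0.807,0.3,1]
    - [0,0,0,0,0.807,0.44,1]

```text
clock: 24.22
eef_pos: [561.4, 0.9, 41.8]
tcp_rot: [-3.142, 0.002, -3.141]
contact_force: [0.9, 0.7, -0.4]
opening: 0.486
grasp_force: 30.9
```

Request:
carry_out:
  series:
    - [0,0,0,0,0,0.03,1]
    - [0,0,0,0,0,0.06,1]
    - [0,0,0,0,0,0.078,1]
    - [0,0,0,0,0,0.078,1]
    - [0,0,0,0,0,0.078,1]

```text
clock: 24.85
eef_pos: [562.0, 0.7, 24.0]
tcp_rot: [3.142, 0.002, -3.142]
contact_force: [-1.4, 0.5, 6.8]
opening: 0.484
grasp_force: 32.0
```

Request:
carry_out:
  series:
    - [0,0,0,0,0,0,0.2]
    - [0,0,0,0,0,0,-0.5]
    - [0,0,0,0,0,0,-1]
    - [0,0,0,0,0,0,-1]
    - [0,0,0,0,0,-0.1,-1]
    - [0,0,0,0,0,-0.3,-1]
    - [0,0,0,0,0,-0.5,-1]
    - [0,0,0,0,0,-0.71,-1]

```text
clock: 25.85
eef_pos: [560.6, 0.7, 201.4]
tcp_rot: [3.142, -0.001, -3.142]
contact_force: [1.4, -0.7, -0.6]
opening: 0.998
grasp_force: 0.0
```

Request:
carry_out:
  series:
    - [0,0,0,0.05,-0.2,0,-1]
    - [0,0,0,0.1,-0.4,0,-1]
    - [0,0,0,0.2,-0.6,0,-1]
    - [0,0,0,0.3,-0.8,0,-1]
    - [0,0,0,0.4,-1.0,0,-1]

```text
clock: 26.48
eef_pos: [460.0, -250.7, 200.1]
tcp_rot: [-3.141, 0.0, -3.141]
contact_force: [1.0, -0.7, -0.5]
opening: 0.998
grasp_force: 0.0
```

Request:
carry_out:
  series:
    - [0,0,0,0.139,-0.224,0,-1]
    - [0,0,0,0.139,-0.224,0.1,-1]
    - [0,0,0,0.139,-0.224,0.2,-1]
    - [0,0,0,0.139,-0.224,0.2,-1]
    - [0,0,0,0.139,-0.224,0.2,-1]

```text
clock: 27.1
eef_pos: [426.7, -305.4, 150.7]
tcp_rot: [-3.141, 0.0, -3.141]
contact_force: [-1.0, 0.5, 0.3]
opening: 1.003
grasp_force: 0.0
```

Run:
```python
from fit import *
p=np.array(r.sense()['eef_pos']); print(p)
im=cv2.cvtColor(r.grab_frame('scene'),cv2.COLOR_RGB2BGR)[150:310,120:320]; S=3.7
big=cv2.resize(im,None,fx=S,fy=S,interpolation=cv2.INTER_CUBIC)
def dr(X,c): cv2.polylines(big,[np.round((cv2.convexHull(proj('scene',X).astype(np.float32))-[120,150])*S+2).astype(np.int32)],True,c,1)
dr(M['flask']+[426.2,-305.3,0],(0,255,0)); dr(M['jar']+[561,.8,10],(0,255,0)); dr(M['bottle']+[634,-2.7,10],(0,255,0))
for s in(-1,1): dr(np.array([[dx,s*42.5+dy,13] for dx in(-11,11) for dy in (0,s*12)])+[p[0],p[1],64.],(255,0,255))
cv2.imwrite('pics/f1.png',big)
for l in('jar','bottle','flask'):
  for x in r.silhouettes('scene',l):
      z=0 if l=='flask' else 10; print(l,x['score'],fit(l,[('scene',x['region'])],at('scene',x['position'][::-1],40),z=z))
```

```text
[ 426.68767913 -305.38446413  150.70348479]
bottle 0.88 (array([634.47726879,  -2.23428999]), np.float64(0.13788569424964936))
flask 0.62 (array([ 425.288732  , -305.83307131]), np.float64(0.047059631766968944))
```

View pics/f1.png

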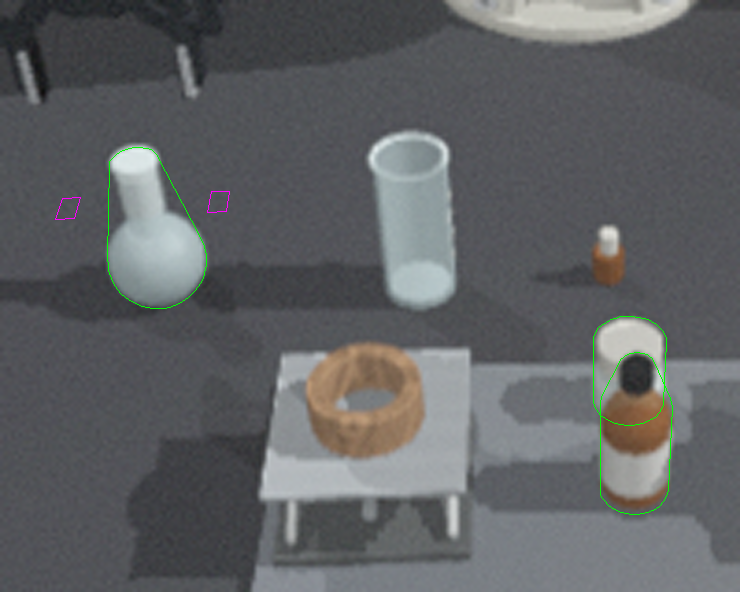

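The jar and bottle stand at their planned places, and the flask is centred under the fingers. Grasping its neck.

Request:
carry_out:
  series:
    - [0,0,0,0,0,0.15,-1]
    - [0,0,0,0,0,0.28,-1]
    - [0,0,0,0,0,0.336,-1]
    - [0,0,0,0,0,0.336,-1]
    - [0,0,0,0,0,0.336,1]
    - [0,0,0,0,0,0.336,1]
    - [0,0,0,0,0,0.336,1]
    - [0,0,0,0,0,0.336,1]
  force: 25

```text
clock: 28.3
eef_pos: [426.6, -305.5, 66.6]
tcp_rot: [-3.141, 0.001, -3.142]
contact_force: [0.3, 0.7, 5.2]
opening: 0.287
grasp_force: 25.0
```

Request:
carry_out:
  series:
    - [0,0,0,0,0,0,1]
    - [0,0,0,0,0,0,1]
    - [0,0,0,0,0,0,1]
    - [0,0,0,0,0,0,1]

```text
clock: 28.8
eef_pos: [426.6, -305.6, 66.7]
tcp_rot: [-3.141, 0.001, -3.141]
contact_force: [-0.1, 0.1, 6.3]
opening: 0.284
grasp_force: 25.1
```

Request:
carry_out:
  series:
    - [0,0,0,0,0,-0.2,1]
    - [0,0,0,0,0,-0.4,1]
    - [0,0,0,-0.05,0.04,-0.5,1]
    - [0,0,0,-0.2,0.15,-0.5,1]
    - [0,0,0,-0.36,0.28,-0.5,1]
    - [0,0,0,-0.54,0.42,-0.5,1]
    - [0,0,0,-0.7,0.54,-0.5,1]
    - [0,0,0,-0.796,0.612,-0.5,1]

```text
clock: 29.8
eef_pos: [626.8, -150.4, 190.7]
tcp_rot: [3.141, -0.0, -3.14]
contact_force: [-0.1, -0.3, -0.5]
opening: 0.284
grasp_force: 25.0
```

Request:
carry_out:
  series:
    - [0,0,0,0,0,0,1]
    - [0,0,0,0,0,0,1]
    - [0,0,0,0,0,0,1]
    - [0,0,0,0,0,0.02,1]

```text
clock: 30.3
eef_pos: [624.9, -153.0, 186.4]
tcp_rot: [-3.141, 0.001, 3.141]
contact_force: [0.3, 0.3, -0.4]
opening: 0.286
grasp_force: 25.0
```

Run:
```python
from fit import *
p=np.array(r.sense()['eef_pos']); print(p)
im=cv2.cvtColor(r.grab_frame('scene'),cv2.COLOR_RGB2BGR)[170:310,150:300]; S=4
big=cv2.resize(im,None,fx=S,fy=S,interpolation=cv2.INTER_CUBIC)
def dr(X,c): cv2.polylines(big,[np.round((cv2.convexHull(proj('scene',X).astype(np.float32))-[150,170])*S+2).astype(np.int32)],True,c,1)
dr(M['flask']+[p[0],p[1],p[2]-66.6],(0,255,0)); dr(M['cork_ring']+[624.5,-152.,70],(0,255,255))
cv2.imwrite('pics/f2.png',big)
```

```text
[ 624.9494582  -153.02844912  186.39754985]
```

View pics/f2.png

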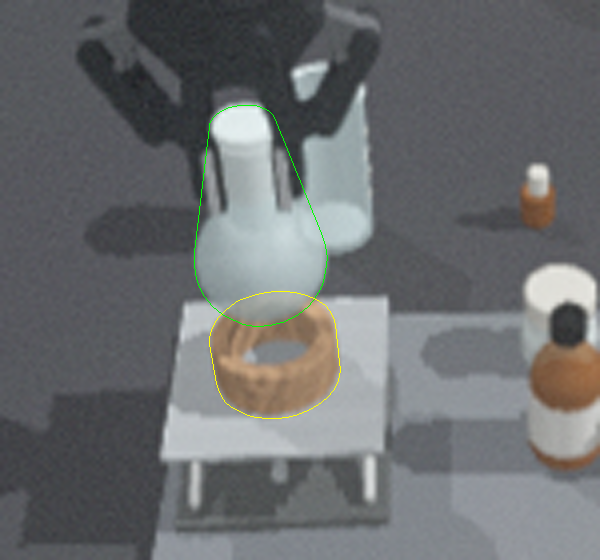

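The flask is upright in the grip and aligned with the ring, both matching their models. Lowering it.

Request:
carry_out:
  series:
    - [0,0,0,0,0,0.03,1]
    - [0,0,0,0,0,0.06,1]
    - [0,0,0,0,0,0.085,1]
    - [0,0,0,0,0,0.1,1]
    - [0,0,0,0,0,0.108,1]
    - [0,0,0,0,0,0.108,1]
    - [0,0,0,0,0,0.108,1]

```text
clock: 31.22
eef_pos: [625.3, -152.3, 159.2]
tcp_rot: [-3.142, 0.0, -3.141]
contact_force: [0.4, 0.2, -0.2]
opening: 0.285
grasp_force: 25.2
```

Request:
carry_out:
  series:
    - [0,0,0,0,0,0.004,1]
    - [0,0,0,0,0,0.008,1]
    - [0,0,0,0,0,0.008,1]
    - [0,0,0,0,0,0.008,1]

```text
clock: 31.72
eef_pos: [625.9, -152.3, 158.3]
tcp_rot: [-3.141, 0.002, -3.142]
contact_force: [-0.4, 0.6, 9.2]
opening: 0.289
grasp_force: 26.0
```

Seated, with 9 N of contact. Opening slowly, then a straight retreat.

Request:
carry_out:
  series:
    - [0,0,0,0,0,0,0.3]
    - [0,0,0,0,0,0,0]
    - [0,0,0,0,0,0,-0.5]
    - [0,0,0,0,0,0,-1]
    - [0,0,0,0,0,0,-1]
    - [0,0,0,0,0,-0.15,-1]
    - [0,0,0,0,0,-0.35,-1]
    - [0,0,0,0,0,-0.5,-1]

```text
clock: 32.72
eef_pos: [625.6, -152.3, 284.2]
tcp_rot: [-3.141, 0.001, -3.141]
contact_force: [0.4, -0.6, -0.2]
opening: 0.996
grasp_force: 0.0
```

Request:
carry_out:
  series:
    - [0,0,0,0.2,0,0,-1]
    - [0,0,0,0.4,0,0,-1]
    - [0,0,0,0.6,0,0,-1]
    - [0,0,0,0.8,0,0,-1]
    - [0,0,0,0.9,0,0,-1]
    - [0,0,0,0.9,0,0,-1]
    - [0,0,0,0.9,0,0,-1]
    - [0,0,0,0.9,0,0,-1]

```text
clock: 33.72
eef_pos: [401.2, -152.3, 282.0]
tcp_rot: [3.142, 0.0, -3.141]
contact_force: [1.0, -0.2, -0.8]
opening: 1.002
grasp_force: 0.0
```

Run:
```python
from fit import *
im=cv2.cvtColor(r.grab_frame('scene'),cv2.COLOR_RGB2BGR)[170:330,180:405]; S=3.4
big=cv2.resize(im,None,fx=S,fy=S,interpolation=cv2.INTER_CUBIC)
def dr(X,c): cv2.polylines(big,[np.round((cv2.convexHull(proj('scene',X).astype(np.float32))-[180,170])*S+2).astype(np.int32)],True,c,1)
dr(M['flask']+[625,-152.3,92],(0,255,0)); dr(M['jar']+[561,.8,10],(0,255,0)); dr(M['squat_beaker']+[641,147.2,70],(0,255,0))
dr(M['tall_beaker']+[433,-131,0],(0,255,0))
cv2.imwrite('pics/e1.png',big)
for c in('scene','top'):
 r.grab_frame(c)
 for l,z in dict(jar=10,bottle=10,flask=92,cork_ring=70,squat_beaker=70,tall_beaker=0,vial=0).items():
  for x in r.silhouettes(c,l):
   p,f=fit(l,[(c,x['region'])],at(c,x['position'][::-1],z+40),z=z)
   if f<.5: print(c,l,round(x['score'],2),np.round(p,1),round(f,3))
print(r.sense()['clock'])
```

```text
scene jar 0.74 [548.6   3.3] 0.461
scene flask 0.93 [ 625.3 -151.2] 0.085
scene squat_beaker 0.81 [544.  354.4] 0.215
scene squat_beaker 0.72 [406.9 252.7] 0.195
scene squat_beaker 0.6 [637.8 147.9] 0.036
scene tall_beaker 0.93 [ 432.3 -130.3] 0.045
top jar 0.47 [ 5.627e+02 -4.000e-01] 0.065
top bottle 0.57 [635.4  -2. ] 0.082
top flask 0.87 [ 624.5 -152. ] 0.069
top squat_beaker 0.91 [640.7 147.8] 0.04
top squat_beaker 0.68 [310.  271.1] 0.075
top squat_beaker 0.61 [452.9 383.2] 0.061
34.575
```

View pics/e1.png

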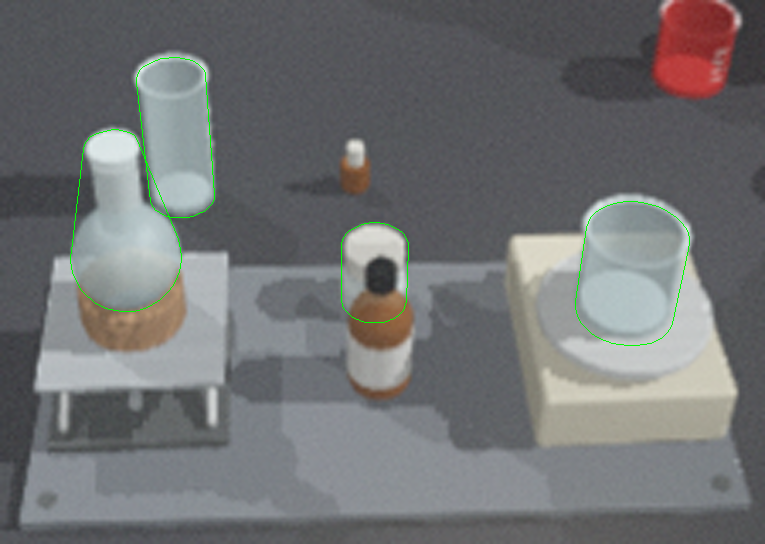

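Everything is upright and in place within a few mm: jar to bottle 73 mm, flask in ring at (625, -152), beaker at (640, 148). The tall beaker and vial have not moved. Handing in.

```bash
python3 -c "
from rig import r
print(r.sign_off())"
```

```text
the job is handed in; nothing more can be done
None
```

The station is laid out and handed in at about 35 s of the 141 s allowed: the cork ring, flask, squat beaker, bottle and jar measured within a few mm of target, upright and released, and the tall beaker and vial were left alone; the hand-in returned no verdict.

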